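# Turn loaded module carrier over onto the tester and start it

## Task

Lay every grey converter module on the bench into the clamshell carrier, pins up, one to a pocket, and close the lid fully; then turn the carrier over and lay it, lid down and squarely between the rails, in the middle of the tester's contact plate, and let go. Then press the recessed start button fully home with the stylus and stand the stylus back in its block. Leave the other things on the bench where they are.

Things in the scene. Friction and masses are not known exactly. Their poses are not given: they have to be found in the camera images.
- carrier: clamshell turn-over carrier, loose, about 0.5 kg empty: red-brown phenolic base 100 (x) x 189 (y) mm, dark flat hinged lid, D handle on its -x side. Origin: centre of the base's underside; z up at the start, down once turned over. End cheeks (y +-88 to +-94) and back wall (x 44 to 50) stand 24 mm high. Lid shut: 29 mm thick in all, 2 mm of play over a seated module
- pockets (a point): middle of the row of five pockets, carrier frame (-6, 0, 4) mm, on the pocket floor. Pocket centres at y = -72, -36, 0, +36, +72 mm from it along the carrier's y; each 46 (x) x 33 (y) mm and 6 mm deep, so lips and shoulders lie 6 mm above this point. Axes are the carrier's
- grip (a point): centre of the handle tube, carrier frame (-84, 0, 14) mm. Black rubber tube, diameter 14 mm, 56 mm long along the carrier's y; it spins freely on its bar, so the carrier swings and hangs beneath fingers that pinch it. Side arms (diameter 7) at y = +-40 mm; 34 mm from tube centre to the carrier's body. Axes are the carrier's
- lid (a joint): angle of the carrier's lid: 0 closed flat on the base, grows as it opens, 1.57 upright, at most 2.3. The hinge is stiff (about 2.5 N at the free edge moves it): the lid stays wherever it is left, and stays shut when the carrier is turned over
- lid_hinge (a point): hinge axis of the lid (along carrier y), carrier frame (47, 0, 24) mm, at the side away from the handle. The lid is a flat plate 189 mm wide, 5 mm thick on the outer side of the axis, reaching 97 mm from it. Axes are the carrier's
- lid_edge (a point): middle of the lid's free edge, on its outer face, 97 mm from the hinge. Axes are the lid's (equal to the carrier's when shut)
- module1: module of the kind to be tested: light grey potted power converter, plain box 40 (x) x 26 (y) x 18 mm high, 50 g, six small brass pin stubs (1.5 mm) on its top face. Origin at the centre of its underside; z up through the pins. Lies loose on the bench pins up. Three to five are present in a run; None if absent
- module2: module of the kind to be tested: light grey potted power converter, plain box 40 (x) x 26 (y) x 18 mm high, 50 g, six small brass pin stubs (1.5 mm) on its top face. Origin at the centre of its underside; z up through the pins. Lies loose on the bench pins up. Three to five are present in a run; None if absent
- module3: module of the kind to be tested: light grey potted power converter, plain box 40 (x) x 26 (y) x 18 mm high, 50 g, six small brass pin stubs (1.5 mm) on its top face. Origin at the centre of its underside; z up through the pins. Lies loose on the bench pins up. Three to five are present in a run; None if absent
- module4: module of the kind to be tested: light grey potted power converter, plain box 40 (x) x 26 (y) x 18 mm high, 50 g, six small brass pin stubs (1.5 mm) on its top face. Origin at the centre of its underside; z up through the pins. Lies loose on the bench pins up. Three to five are present in a run; None if absent
- module5: module of the kind to be tested: light grey potted power converter, plain box 40 (x) x 26 (y) x 18 mm high, 50 g, six small brass pin stubs (1.5 mm) on its top face. Origin at the centre of its underside; z up through the pins. Lies loose on the bench pins up. Three to five are present in a run; None if absent
- tester: bench tester, fixed: aluminium plate with brass contact strips and a grey console (150 x 70 mm, top 40 mm above the bench) on its +y side. Origin on the bench below the nest's middle; plate top at z = 12, from x = -90 to +60 mm; side rails, inner faces at y = +-102.5, stand to z = 18 mm. White lines across it at x = +-50 mm mark where the carrier's body lies
- nest (a point): middle of the tester's plate, on its top face: the middle of the turned-over carrier belongs above it, the carrier's x axis along the tester's x axis, either way round. Axes are the tester's
- well (a point): mouth of the start button's well in the console top, 40 mm above the bench, at tester frame (-55, 145.5) mm. Well diameter 15 mm; the button's face lies 7 mm below the mouth when not pressed
- start (a joint): travel of the start button, a white spring cap of diameter 11 mm at the bottom of the well: 0 out, grows as it is pressed down, 0.004 fully home; takes about 1 N to start and 4 N fully home; springs back
- stylus: blue insulating stylus, 35 g, 125 mm long, stands upright in its block at the start. Origin at the tip (lower end), z up along its handle. White tip 5 mm across, widening to a shaft of diameter 8 mm by 12 mm up; collar of diameter 22 mm from 50 to 55 mm; round handle of diameter 16 mm from 55 to 125 mm above the tip
- stand: wooden stylus block 56 x 56 x 58 mm, fixed for the run, origin at the centre of its underside
- socket (a point): mouth of the block's hole, 58 mm above the bench: diameter 15 mm, 52 mm deep, chamfered; the stylus hangs in it by its collar, tip 50 mm below the mouth. Axes are the block's
- board_a: leave where it is: green circuit board with parts, 100 x 70 x 40 mm, at the right rear
- board_b: leave where it is: green circuit board with parts, 100 x 70 x 40 mm, at the left
- choke: leave where it is: small yellow and black choke, 30 x 26 x 27 mm, near the modules
- pliers: leave where it is: blue-handled pliers, about 120 x 50 x 12 mm, at the left
- reel: leave where it is: aluminium solder reel, diameter 54 mm, 44 mm high, at the back
- driver: leave where it is: screwdriver, 160 mm long, at the back

How it is judged:
By the outcome, as a careful person would: the job done as asked, in the order asked, and still so for the second after the job is handed in, with the robot touching nothing.
Of module1, module2, module3, module4, module5 only 3 to 5 are there at a start; the rules pass over those that are not, and their reading is None.
At some moment in a run one of module1, module2, module3, module4, module5 may be knocked a few centimetres aside while the robot is not near it.
It also fails if it takes over 210 s, if anything falls off the work surface, if the arm or the gripper's body presses on something with over 40 N, if the wrist force passes 120 N, or if a joint passes its speed limit or range.

## Robot

A 6-joint arm with a two-finger parallel gripper is mounted at the origin on the work surface. World frame = base frame: x ahead of the robot, y to its left, z up, the work surface at z = 0. Lengths are in m, angles in degrees, forces in N, time in s.
With the tool pointing down it reaches from about 0.325 to 0.85 m from the base axis. Payload 15.5 kg.
Tool frame: the origin (TCP) lies between the finger pads; the fingertips stand arm.tip_extent ahead of it and the grasp point (between the pads) lies 5 mm behind it (arm.tip_extent is the distance from the TCP to the fingertips, in m); z points along the fingers, y is the line along which they close (so a half turn about z gives the same grasp; the last joint's range is limited). The gripper opens to 91 mm and grips with 3 to 60 N. Pads are 32 mm wide; open, the fingers measure 118 mm over their backs; the gripper's body (76 mm by 178 mm) begins 60 mm behind the grasp point.
Start: joints at [-70.101, 28.281, 77.091, -0, 74.628, -5.472], TCP at [0.268, -0.565, 0.228] pointing down, gripper open.
Joint ranges: [-166.48, 166.48], [-47.26, 123.95], [12.59, 153.08], [-70.14, 250.14], [6.76, 159.57], [-176.63, 176.63]. Speed limits (degrees/s): [108.29, 108.29, 147.25, 172.46, 172.46, 172.46].

## Interface

Orientations are given as a 3x3 rotation matrix whose columns are the frame's x, y, z axes.
In Python, from rig import arm, hand, kin, telemetry, optics gives the robot as it stands. Calls block until the motion is done:
- arm.move_to(position, orientation): joint-space move of the TCP to a pose.
- arm.move_l(position, orientation=None, feed=0.15): straight line of the TCP; orientation=None keeps the orientation; feed is the mean speed in m/s.
- arm.move_joints(angles): joint-space move.
- hand.grip(opening): finger opening in m; the grip force is fixed at half the most; returns when the fingers have stopped.
- arm.sleep(seconds).
- kin.solve_ik(position, orientation): joint angles nearest the present ones, or None.
- telemetry.observe(): the state.
- optics.snapshot(name): name is "scene" or "top" or "wrist"; returns the picture (420x560x3 uint8, red, green, blue); there is no depth.
- optics.get_calibration(name): a dict with "intrinsics" (3x3 intrinsics, pixels), "cam_to_world" (4x4, takes a point from camera to world coordinates). Camera axes: x right, y down, z forward; pixel columns grow to the right and rows downward; lengths in m; the calibration is good to about 2 mm. A picture is of the moment at which its call begins: read the wrist's pose just before it. get_calibration takes no time and is no camera call; for the wrist camera it gives the pose at the moment of the call.
A pose or a line that the arm cannot do raises arm.Unreachable and nothing moves.
- arm.sign_off(): hands the job in; it is judged then, once.
Trained networks look in the newest picture that a camera, given by its name, has taken for a name from the list of things; names that differ only in an ending like _2 or _b are one class to them, and where a whole thing is asked for, a point or a joint stands for the part that bears it (a point fixed in the world has none). Each returns a list of dicts, best first, with "conf" (0 to 1); they miss things now and then, are a little off and sometimes report something else, mostly with a low value. They report only what shows in the picture. A call takes as long as a camera call.
- optics.spot_in(target, camera): "extent" ([left, top, right, bottom] in pixels, round what is visible of it).
- optics.masks_of(target, camera): "mask" (420x560 bool, what is visible of it) and "extent" ([left, top, right, bottom] in pixels, round what is visible of it).
The state is a dict: "t": time; "joint_positions": joint angles; "dq": joint speeds; "tau": joint torques, N m; "ee_pos": TCP position; "tool_rot": TCP orientation; "force": force on the tool from outside, world axes, zero at the start; "torque": the same for the moment, N m; "width": finger opening in m; "grasp_force": force on a finger pad.
Only numpy, scipy, OpenCV 4.12 (cv2) and the standard library are available. Lean on these libraries where they do the work, as an engineer would, in place of code of your own. Each camera call takes 0.05 s, during which the arm holds its last target. There are 200 camera calls.

## Working session

There is one attempt and no reset: what is moved stays moved. The work goes in short steps, each a Python script; the robot and the scene stay as the last script left them, time stands still between calls to the robot, and variables do not carry over. Pictures are saved under pics/ and viewed, at most 14 in all, crops included, and the job is handed in when it is done.

```bash
ls; mkdir -p pics; python3 - <<'E'
from rig import arm, hand, kin, telemetry, optics
import cv2,numpy as np
s=telemetry.observe();print(s['t'],s['ee_pos'],s['width'],arm.tip_extent)
for n in ('scene','top'):
    im=optics.snapshot(n);cv2.imwrite(f'pics/{n}0.png',im[:,:,::-1])
    c=optics.get_calibration(n);print(n,np.round(c['intrinsics'],1).tolist(),np.round(c['cam_to_world'],3).tolist())
    for t in ['carrier','module1','tester','stylus','stand','lid','grip','choke','start']:
        print(t,[(round(d['conf'],2),np.round(d['extent']).tolist()) for d in optics.spot_in(t,n)][:7])
E
```

```text
pics
rig.py
0.0 [ 0.26767886 -0.56437243  0.22731372] 0.09129228173430531 0.014
scene [[526.1, 0.0, 274.5], [0.0, 526.1, 214.1], [0.0, 0.0, 1.0]] [[0.653, 0.602, -0.46, 1.154], [0.757, -0.504, 0.415, -0.516], [0.018, -0.62, -0.785, 1.078], [0.0, 0.0, 0.0, 1.0]]
carrier [(0.8, [189.0, 226.0, 277.0, 303.0]), (0.48, [268.0, 145.0, 390.0, 236.0]), (0.35, [286.0, 121.0, 294.0, 147.0]), (0.33, [144.0, 323.0, 204.0, 371.0])]
module1 [(0.6, [119.0, 244.0, 137.0, 266.0]), (0.56, [252.0, 172.0, 265.0, 184.0]), (0.45, [216.0, 186.0, 232.0, 202.0])]
tester [(0.59, [264.0, 147.0, 388.0, 237.0])]
stylus [(0.56, [286.0, 121.0, 294.0, 148.0])]
stand [(0.86, [277.0, 139.0, 308.0, 169.0])]
lid [(0.69, [227.0, 235.0, 283.0, 288.0]), (0.58, [251.0, 172.0, 268.0, 186.0]), (0.22, [119.0, 246.0, 137.0, 266.0])]
grip [(0.66, [268.0, 142.0, 389.0, 236.0]), (0.6, [186.0, 224.0, 285.0, 305.0])]
choke [(0.58, [150.0, 225.0, 162.0, 236.0]), (0.47, [218.0, 187.0, 233.0, 200.0])]
start []
top [[517.0, 0.0, 276.9], [0.0, 517.0, 206.1], [0.0, 0.0, 1.0]] [[0.005, -0.986, 0.165, 0.321], [-1.0, -0.008, -0.019, 0.042], [0.02, -0.165, -0.986, 1.446], [0.0, 0.0, 0.0, 1.0]]
carrier [(0.95, [290.0, 161.0, 364.0, 235.0]), (0.69, [387.0, 156.0, 425.0, 198.0])]
module1 [(0.71, [420.0, 235.0, 432.0, 255.0]), (0.71, [280.0, 263.0, 288.0, 282.0]), (0.56, [236.0, 255.0, 249.0, 269.0]), (0.52, [292.0, 158.0, 366.0, 235.0]), (0.45, [386.0, 259.0, 392.0, 274.0])]
tester [(0.58, [151.0, 172.0, 260.0, 241.0])]
stylus []
stand [(0.86, [183.0, 252.0, 210.0, 277.0])]
lid [(0.68, [294.0, 158.0, 362.0, 191.0])]
grip [(0.94, [290.0, 161.0, 366.0, 237.0])]
choke [(0.41, [348.0, 270.0, 363.0, 282.0])]
start [(0.39, [292.0, 159.0, 364.0, 190.0])]
```

```bash
python3 - <<'E'
import cv2
im=cv2.imread('pics/top0.png')[120:320,130:450]
cv2.imwrite('pics/top0c.png',cv2.resize(im,None,fx=2.5,fy=2.5,interpolation=cv2.INTER_CUBIC))
im=cv2.imread('pics/scene0.png')[100:400,80:480]
cv2.imwrite('pics/scene0c.png',cv2.resize(im,None,fx=2,fy=2,interpolation=cv2.INTER_CUBIC))
E
```

```text
(no output)
```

View pics/top0c.png

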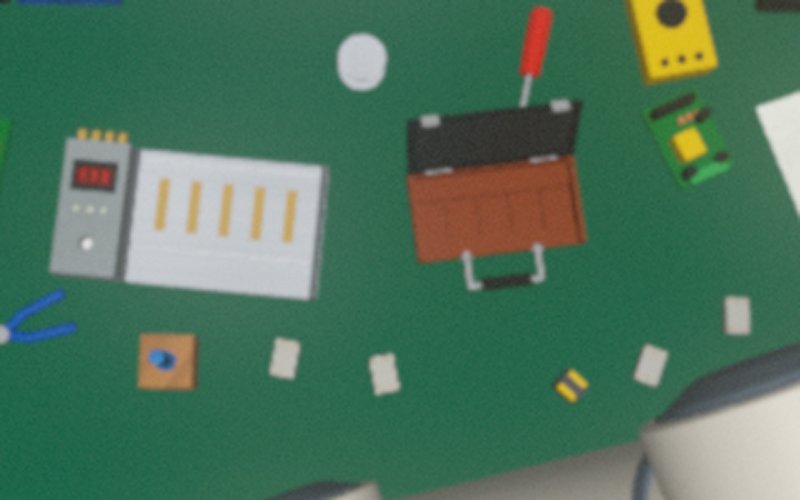

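View pics/scene0c.png

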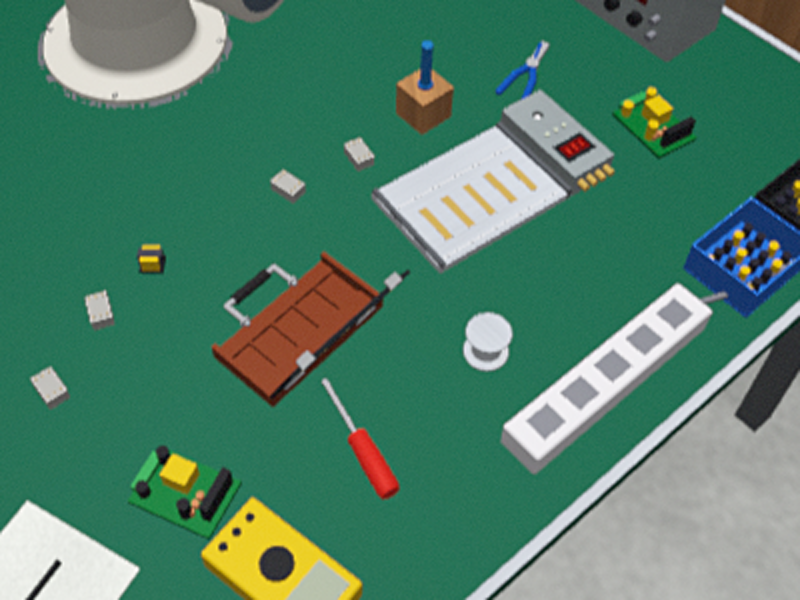

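The top picture shows four modules, at full-frame pixels (244,263), (284,270), (390,266) and (425,246). The open carrier is near (328,205) with its handle towards the robot, the tester near (205,207) and the stylus block near (197,264). The scene picture agrees. Next I'll take a coarse triangulation and then wrist views.

```bash
cat > h.py <<'E'
from rig import arm, hand, kin, telemetry, optics
import cv2, numpy as np
from scipy.spatial.transform import Rotation as Ro
def ray(cal,uv):
    K,T=cal['intrinsics'],cal['cam_to_world']
    d=np.c_[np.atleast_2d(uv),np.ones(len(np.atleast_2d(uv)))]@np.linalg.inv(K).T@T[:3,:3].T
    return T[:3,3],d
def plane(cal,uv,z):
    o,d=ray(cal,uv); return o+d*((z-o[2])/d[:,2])[:,None]
def proj(cal,P):
    T=np.linalg.inv(cal['cam_to_world']); q=np.atleast_2d(P)@T[:3,:3].T+T[:3,3]; q=q@cal['intrinsics'].T
    return q[:,:2]/q[:,2:]
def tri(cals,uvs):
    A=np.zeros((3,3));b=np.zeros(3)
    for c,uv in zip(cals,uvs):
        o,d=ray(c,uv);d=d[0]/np.linalg.norm(d[0]);M=np.eye(3)-np.outer(d,d);A+=M;b+=M@o
    return np.linalg.solve(A,b)
def down(a):
    "tool down, closing line (tool y) at world angle a (deg); folded so the wrist stays in +-90"
    y=np.array([np.cos(np.radians(a)),np.sin(np.radians(a)),0]); z=np.array([0,0,-1.])
    return np.c_[np.cross(y,z),y,z]
def snap(name,tag=None):
    cal=optics.get_calibration(name); im=optics.snapshot(name)
    if tag: cv2.imwrite(f'pics/{tag}.png',im[:,:,::-1])
    return cal,im
def st():
    s=telemetry.observe(); return round(s['t'],1),np.round(s['ee_pos'],4),np.round(s['force'],1),round(s['width'],4)
E
python3 - <<'E'
from h import *
ct=optics.get_calibration('top');cs=optics.get_calibration('scene')
for a,b in [((243.6,263.2),(260,176)),((283.6,269.6),(224,192)),((390,266.4),(129.5,254)),((425,246),(104.5,293))]:
    print(np.round(plane(ct,a,.018),3),np.round(plane(cs,b,.018),3),np.round(tri([ct,cs],[a,b]),3))
f=lambda p:(130+p[0]/2.5,120+p[1]/2.5); g=lambda p:(80+p[0]/2,100+p[1]/2)
for n,a,z in [('baseFL',(417,262),.01),('baseFR',(586,241),.024),('lidtopL',(408,121),.1),('lidtopR',(581,101),.1),('hingeL',(408,174),.024),('hingeR',(573,155),.024),('handle',(507,283),.014),
   ('platR0',(316,298),.018),('platR1',(329,167),.018),('plL0',(124,280),.018),('plL1',(137,150),.018),('well',(87,244),.04),('block',(167,362),.058)]:
    print(n,np.round(plane(ct,f(a),z),3))
print('well',tri([ct,cs],[f((87,244)),g((538,116))]))
print('lidL top',tri([ct,cs],[f((408,121)),g((407,273))]))
J=telemetry.observe();T=np.eye(4);T[:3,:3]=J['tool_rot'];T[:3,3]=J['ee_pos']
print(np.round(np.linalg.inv(T)@optics.get_calibration('wrist')['cam_to_world'],3)); print(J['tool_rot'])
print(optics.get_calibration('wrist')['intrinsics'])
E
```

```text
[[0.401 0.105 0.018]] [[0.407 0.101 0.018]] [0.401 0.105 0.01 ]
[[ 0.384 -0.005  0.018]] [[ 0.39  -0.009  0.018]] [ 0.384 -0.005  0.01 ]
[[ 0.394 -0.299  0.018]] [[ 0.401 -0.302  0.018]] [ 0.395 -0.301  0.01 ]
[[ 0.451 -0.399  0.018]] [[ 0.457 -0.402  0.018]] [ 0.452 -0.401  0.01 ]
baseFL [[ 0.509 -0.042  0.01 ]]
baseFR [[ 0.532 -0.23   0.024]]
lidtopL [[ 0.649 -0.028  0.1  ]]
lidtopR [[ 0.673 -0.214  0.1  ]]
hingeL [[ 0.607 -0.032  0.024]]
hingeR [[ 0.63  -0.218  0.024]]
handle [[ 0.486 -0.143  0.014]]
platR0 [[0.467 0.07  0.018]]
platR1 [[0.615 0.057 0.018]]
plL0 [[0.486 0.283 0.018]]
plL1 [[0.633 0.274 0.018]]
well [[0.522 0.321 0.04 ]]
block [[0.393 0.227 0.058]]
well [0.52393733 0.32298405 0.03438183]
lidL top [ 0.64720233 -0.02787888  0.10680383]
[[-0.    -0.966 -0.257  0.073]
 [ 1.    -0.     0.    -0.   ]
 [-0.    -0.257  0.966 -0.157]
 [ 0.     0.     0.     1.   ]]
[[ 9.03555286e-01  4.28471522e-01 -2.71574700e-05]
 [ 4.28471521e-01 -9.03555286e-01 -4.14278846e-05]
 [-4.22889444e-05  2.57961817e-05 -9.99999999e-01]]
[[356.32486903   0.         279.8964806 ]
 [  0.         356.32486903 209.75200165]
 [  0.           0.           1.        ]]
```

```bash
cat >> h.py <<'E'
from scipy.optimize import minimize
from scipy.spatial import ConvexHull
def box(x0,x1,y0,y1,z0,z1): return np.array([[x,y,z] for x in(x0,x1) for y in(y0,y1) for z in(z0,z1)])/1000
BASE=[box(-50,50,-94.5,94.5,0,10),box(-50,50,88,94.5,0,24),box(-50,50,-94.5,-88,0,24),box(44,50,-94.5,94.5,0,24)]
MOD=[box(-20,20,-13,13,0,18)]
BLK=[box(-28,28,-28,28,0,58)]
def render(boxes,cal,p,z=0.,ss=4):
    m=np.zeros((420*1,560*1),np.uint8); c,s=np.cos(p[2]),np.sin(p[2]); R=np.array([[c,-s,0],[s,c,0],[0,0,1]])
    for b in boxes:
        q=proj(cal,b@R.T+[p[0],p[1],z]); h=cv2.convexHull((q*256).astype(np.int32))
        cv2.fillConvexPoly(m,h,255,cv2.LINE_AA,8)
    return m.astype(float)/255
def fit(boxes,cal,mask,p0,z=0.):
    m=mask.astype(float)
    def f(p):
        r=render(boxes,cal,p,z); return 1-np.minimum(r,m).sum()/np.maximum(r,m).sum()
    best=None
    for dy in (0,.2,-.2):
        s=np.array([p0[0],p0[1],p0[2]+dy]); X=np.array([s,s+[.01,0,0],s+[0,.01,0],s+[0,0,.1]])
        r=minimize(f,s,method='Nelder-Mead',options=dict(initial_simplex=X,xatol=2e-5,fatol=1e-5,maxiter=250))
        if best is None or r.fun<best.fun: best=r
    return best.x,1-best.fun
def comp(mask,uv,r=40):
    "connected piece of mask nearest to pixel uv"
    n,l,s,c=cv2.connectedComponentsWithStats(mask.astype(np.uint8)); ok=[i for i in range(1,n) if s[i,4]>60]
    i=min(ok,key=lambda i:np.linalg.norm(c[i]-uv)); return l==i
def grey(im):
    h=cv2.cvtColor(cv2.GaussianBlur(im,(3,3),0),cv2.COLOR_RGB2HSV); return (h[...,1]<70)&(h[...,2]>95)
def brown(im):
    h=cv2.cvtColor(cv2.GaussianBlur(im,(3,3),0),cv2.COLOR_RGB2HSV); return ((h[...,0]<14)|(h[...,0]>172))&(h[...,1]>90)&(h[...,2]>40)
E
python3 - <<'E'
from h import *
print(st())
arm.move_to([.48,-.17,.30],down(-90)); print(st())
cal,im=snap('wrist','w1'); np.save('w1.npy',im); np.savez('w1c.npz',**cal)
for d in optics.masks_of('module1','wrist')[:7]: print(round(d['conf'],2),np.round(d['extent']))
arm.move_to([.47,.17,.30],down(-90)); print(st())
cal,im=snap('wrist','w2'); np.save('w2.npy',im); np.savez('w2c.npz',**cal)
for d in optics.masks_of('module1','wrist')[:7]: print(round(d['conf'],2),np.round(d['extent']))
E
```

```text
(1.0, array([ 0.2678, -0.5647,  0.2279]), array([-1.1,  0.4,  0.6]), 0.0911)
(2.7, array([ 0.48  , -0.1706,  0.2999]), array([-0.3,  0.5, -0.1]), 0.0913)
0.67 [441. 182. 477. 213.]
0.65 [144. 225. 165. 248.]
0.58 [365. 219. 394. 249.]
0.38 [296. 239. 322. 268.]
(4.0, array([0.4704, 0.1691, 0.3   ]), array([ 0.2, -0.2, -0.3]), 0.0908)
0.62 [112.   8. 378. 174.]
0.57 [317. 210. 342. 242.]
```

View pics/w1.png

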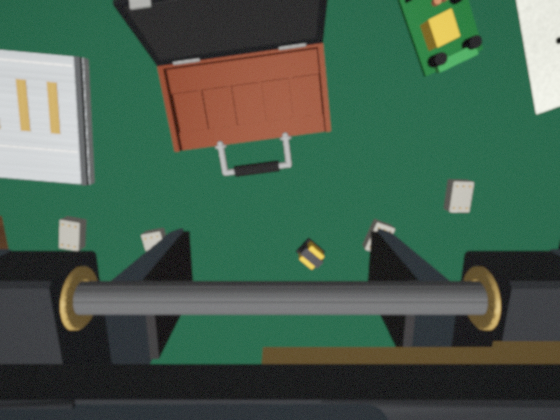

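View pics/w2.png

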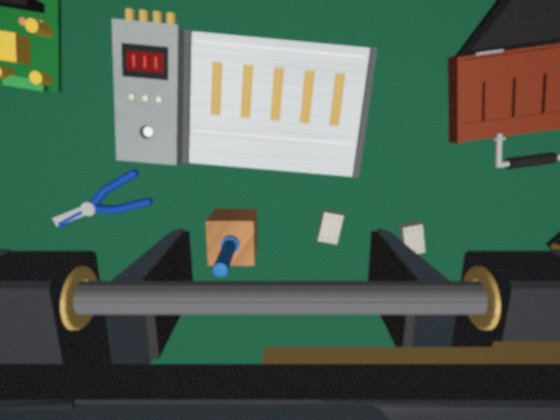

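Wrist pictures: w1 shows the carrier base at (245,100), handle (257,168), and modules at (70,233), (152,240), (380,235) and (460,196), with the choke at (311,255). w2 shows the tester plate at (280,105), the well at (148,131), the block at (231,240), and modules at (330,227) and (413,238). Next I'll fit poses from these.

```bash
python3 - <<'E'
from h import *
i1=np.load('w1.npy');c1=dict(np.load('w1c.npz'));i2=np.load('w2.npy');c2=dict(np.load('w2c.npz'))
ov1=i1.copy();ov2=i2.copy()
def draw(ov,b,c,p):
    m=(render(b,c,p)>.5).astype(np.uint8);k,_=cv2.findContours(m,0,1);cv2.drawContours(ov,k,-1,(0,255,255),1)
m=comp(brown(i1),(245,100)); p,s=fit(BASE,c1,m,[.565,-.13,.12]);print('carrier',np.round(p,4),s);draw(ov1,BASE,c1,p)
for i,c,ov,uv in [(i1,c1,ov1,(460,196)),(i1,c1,ov1,(70,233)),(i2,c2,ov2,(330,227)),(i2,c2,ov2,(413,238))]:
    m=comp(grey(i),uv); w=plane(c,uv,.01)[0]; p,s=fit(MOD,c,m,[w[0],w[1],0]);print('mod',np.round(p,4),round(s,3));draw(ov,MOD,c,p)
h=cv2.cvtColor(i2,cv2.COLOR_RGB2HSV)
print([i2[y,x].tolist() for x,y in((230,140),(365,110),(185,100),(150,110),(148,131))])
PL=[box(-90,60,-102.5,102.5,0,12)]
m=(h[...,2]>165)&(h[...,1]<60);m=comp(cv2.morphologyEx(m.astype(np.uint8),cv2.MORPH_CLOSE,np.ones((21,21)))>0,(275,105));p,s=fit(PL,c2,m,[.565,.172,-.09]);print('tester',np.round(p,4),s);draw(ov2,PL,c2,p)
R=lambda a:np.array([[np.cos(a),-np.sin(a)],[np.sin(a),np.cos(a)]])
w=np.r_[p[:2]+R(p[2])@[-.055,.1455],.033];print('well from tester',w,proj(c2,w),'from px',plane(c2,(148,131.5),.033))
hb=(h[...,0]>8)&(h[...,0]<22)&(h[...,1]>70)&(h[...,2]>60)
m=comp(cv2.morphologyEx(hb.astype(np.uint8),cv2.MORPH_CLOSE,np.ones((15,15)))>0,(231,240));p,s=fit(BLK,c2,m,[.393,.227,0]);print('block',np.round(p,4),s);draw(ov2,BLK,c2,p)
o=np.vstack([ov1[:270],ov2[:270]]);cv2.imwrite('pics/ov.png',o[:,:,::-1])
E
```

```text
carrier [ 0.5701 -0.1301  0.1236] 0.9381239969691716
mod [ 0.452  -0.4007 -0.0203] 0.816
mod [ 0.3997  0.1086 -0.3337] 0.766
mod [ 0.4008  0.1041 -0.1797] 0.941
mod [ 0.3852 -0.0082  0.4248] 0.746
[[217, 221, 222], [105, 107, 109], [106, 107, 108], [163, 170, 168], [244, 241, 239]]
tester [ 0.5691  0.1977 -0.0853] 0.7251296074616626
well from tester [0.52669213 0.34739481 0.033     ] [[126.9019212  129.80884313]] from px [[0.5247519  0.32308257 0.033     ]]
block [ 0.3942  0.2296 -0.0493] 0.8991064491064491
```

View pics/ov.png

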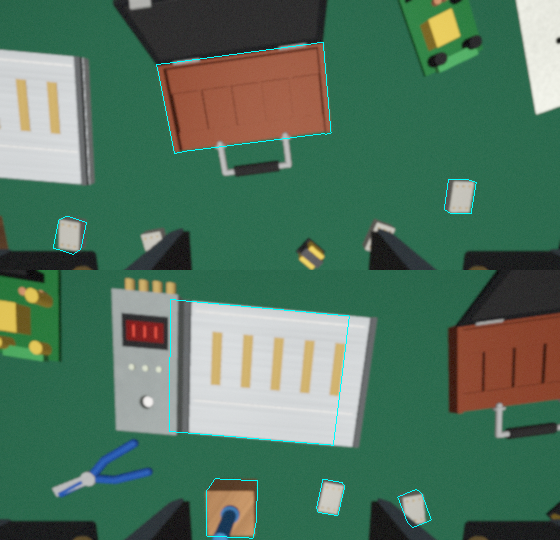

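```bash
cat >> h.py <<'E'
R2=lambda a:np.array([[np.cos(a),-np.sin(a)],[np.sin(a),np.cos(a)]])
def near(a,xy):
    "fold closing angle a (deg) by half turns so joint 6 stays small"
    q=np.degrees(np.arctan2(xy[1],xy[0])); return q-((q-a+90)%180-90)
def modgrey(im):
    h=cv2.cvtColor(cv2.GaussianBlur(im,(3,3),0),cv2.COLOR_RGB2HSV); return (h[...,1]<90)&(h[...,2]>60)
def look(xy,yaw,z=.2,off=.09,tag=None):
    "picture with world point xy ahead of the tool, closing line at yaw (deg)"
    O=down(near(yaw,xy)); arm.move_to([*(np.array(xy)-off*O[:2,0]),z],O); arm.sleep(.15); return snap('wrist',tag)
def findmod(xy,yaw,tag=None):
    cal,im=look(xy,yaw,tag=tag); uv=proj(cal,[*xy,.012])[0]
    m=comp(modgrey(im),uv); p,s=fit(MOD,cal,m,[*plane(cal,np.argwhere(m).mean(0)[::-1],.01)[0][:2],np.radians(yaw)])
    p[2]=(p[2]+np.pi/2)%np.pi-np.pi/2
    return p,s
def pick(p,off=0.):
    "grip a module over its 40 mm, pads shifted off (m) along closing-frame x"
    a=near(np.degrees(p[2]),p[:2]); O=down(a); xy=p[:2]+off*O[:2,0]
    hand.grip(.064); arm.move_to([*xy,.09],O); arm.move_l([*xy,.022],feed=.12); hand.grip(.03); s=st(); arm.move_l([*xy,.10],feed=.25); return s
def place(car,k,off=0.):
    yaw=car[2]; c=np.array(car[:2])+R2(yaw)@[-.006,k*.036]; O=down(near(np.degrees(yaw),c)); xy=c+off*O[:2,0]
    arm.move_to([*xy,.10],O); arm.move_l([*xy,.028],feed=.12); s=st(); hand.grip(.049); arm.move_l([*xy,.10],feed=.25); return s
E
python3 - <<'E'
from h import *
car=np.array([.5701,-.1301,.1236]); d=np.degrees(car[2])
C=lambda x,y:car[:2]+R2(car[2])@[x/1000,y/1000]
hand.grip(0.0)
O=down(d-90); arm.move_to([*C(50,0),.17],O); arm.move_l([*C(50,0),.118]); arm.move_l([*C(66,0),.118],feed=.08)
for x,z in [(76,.110),(85,.104)]: arm.move_l([*C(x,0),z],feed=.05); print(st())
arm.move_l([*C(40,0),.15])
hand.grip(.064)
cal,im=look(C(0,0),d,z=.28,off=.10,tag='car2')
m=comp(brown(im),proj(cal,[*C(0,0),.01])[0]); p,s=fit(BASE,cal,m,car); print('carrier',np.round(p,4),s); np.save('car.npy',p)
m=(render(BASE,cal,p)>.5).astype(np.uint8);k,_=cv2.findContours(m,0,1);im=im.copy();cv2.drawContours(im,k,-1,(0,255,255),1)
q,s=findmod([.4508,-.3997] if 0 else [.452,-.4007],0,tag='m1'); print('mod',np.round(q,4),s,st())
cv2.imwrite('pics/car2m.png',np.vstack([im[:280],cv2.imread('pics/m1.png')[:280,:,::-1]])[:,:,::-1])
E
```

```text
(8.1, array([ 0.6454, -0.1207,  0.1096]), array([-1. , -1.3,  1.2]), 0.0007)
(8.5, array([ 0.6546, -0.1196,  0.1037]), array([-0.6, -1.2,  1.9]), 0.0003)
carrier [ 0.5706 -0.1283  0.1233] 0.9476757758257858
mod [ 0.4527 -0.3989 -0.0056] 0.9538367511140452 (13.3, array([ 0.453 , -0.4899,  0.2004]), array([0.4, 0.6, 0. ]), 0.0637)
```

View pics/car2m.png

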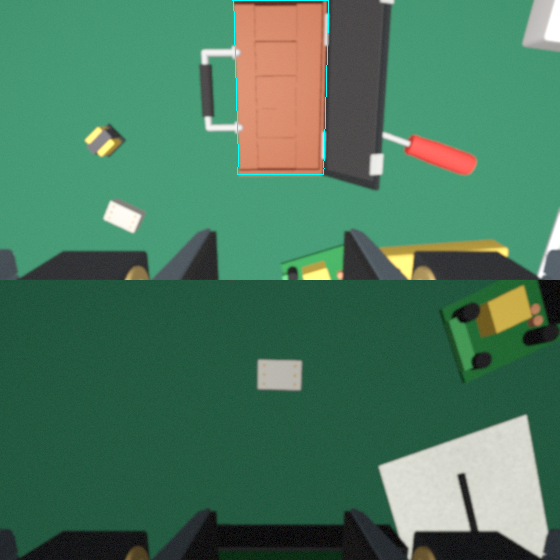

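The overlay sits well on the carrier's edges (234–327 px columns, top edge cut at row 0), the lid is now tilted far back, and module1 shows cleanly at (279,375). I'll place the first module and check it.

```bash
python3 - <<'E'
from h import *
car=np.array([.5704,-.1292,.1235]); np.save('car.npy',car)
q=np.array([.4527,-.3989,-.0056])
print(pick(q,.004)); print(st()); print(place(car,-2,.004))
p,s=findmod([.395,-.301],-20,tag='m2');print('mod2',np.round(p,4),round(s,3))
print(pick(p)); print(place(car,-1)); print(st())
cal,im=look(car[:2]+R2(car[2])@[-.006,-.05],np.degrees(car[2]),z=.2,off=.09)
cv2.imwrite('pics/c3.png',np.vstack([im[:250],cv2.imread('pics/m2.png')[:250,:,::-1]])[:,:,::-1])
E
```

```text
(15.3, array([ 0.4529, -0.3951,  0.0225]), array([-1.1, -0.5,  5.8]), 0.04)
(15.8, array([ 0.4529, -0.3951,  0.1007]), array([-0.5,  0. , -0.9]), 0.0398)
(17.4, array([ 0.5727, -0.198 ,  0.0279]), array([ 0.4,  0.8, -1.2]), 0.0396)
mod2 [ 0.3968 -0.2996 -0.3471] 0.948
(21.9, array([ 0.397 , -0.2998,  0.0224]), array([-1.1,  1.3,  7.4]), 0.0397)
(24.0, array([ 0.5687, -0.1662,  0.0279]), array([-0.6,  0.8, -0.2]), 0.0395)
(24.8, array([ 0.5693, -0.1658,  0.101 ]), array([-0.8, -0. ,  0.6]), 0.0492)
```

View pics/c3.png

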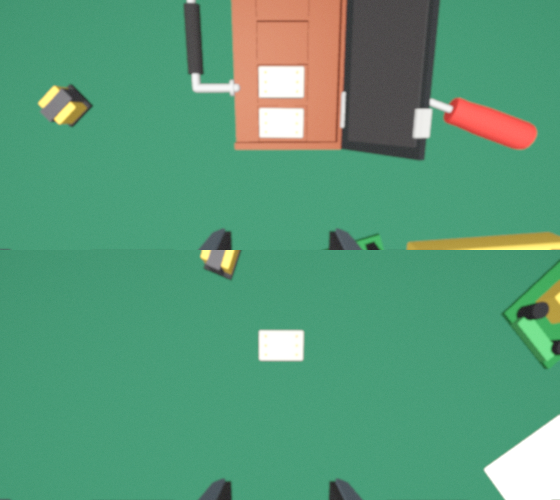

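Both modules sit in their pockets, at (281,82) and (281,123), inside the outlines. On to the other two.

```bash
python3 - <<'E'
from h import *
car=np.load('car.npy')
for xy,yaw,k in [((.385,-.006),10,0),((.4008,.1041),-10,1)]:
    hand.grip(.064)
    p,s=findmod(xy,yaw,tag=f'm{k+3}');print('mod',np.round(p,4),round(s,3))
    if s<.9: print('bad');break
    print(pick(p)); print(place(car,k))
cal,im=look(car[:2]+R2(car[2])@[-.006,0],np.degrees(car[2]),z=.28,off=.06,tag='c4'); print(st())
c,t=snap('top')
cv2.imwrite('pics/c4b.png',np.vstack([im[:250],t[100:350]])[:,:,::-1])
E
```

```text
mod [ 0.3857 -0.0046  0.1736] 0.948
(29.3, array([ 0.3859, -0.0046,  0.0223]), array([-0.9, -0. , 10.4]), 0.0399)
(31.4, array([ 0.5643, -0.1296,  0.0281]), array([-0.6,  0.1, -0.4]), 0.0397)
mod [ 0.4018  0.1046 -0.1812] 0.969
(35.9, array([0.402 , 0.1047, 0.0223]), array([-0.6, -1. ,  9.4]), 0.0399)
(38.1, array([ 0.56  , -0.0938,  0.0281]), array([ 0.9, -0.3, -1.3]), 0.0399)
(39.9, array([ 0.5714, -0.1886,  0.2783]), array([-0.1, -0.3,  0.4]), 0.0489)
```

View pics/c4b.png

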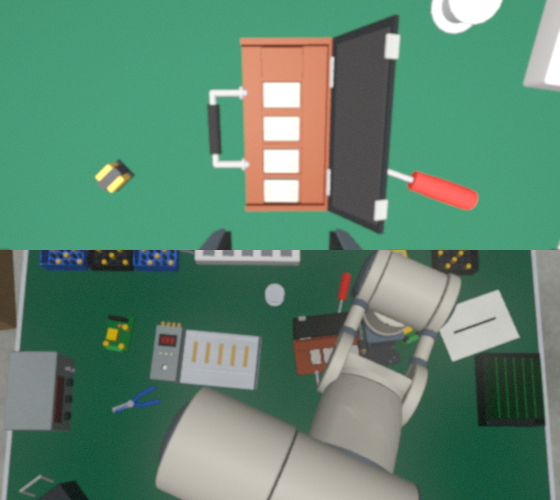

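```bash
python3 - <<'E'
from h import *
c,im=snap('scene','s5')
for p in [(.3,-.3),(.3,-.5),(.4,-.5),(.45,-.6),(.3,-.6),(.2,-.4)]: print(p,np.round(proj(c,[*p,.01])[0]))
print([(round(d['conf'],2),np.round(d['extent']).tolist()) for d in optics.spot_in('module1','scene')])
for f in ('s5','scene0'):
    i=cv2.imread(f'pics/{f}.png')[:,:,::-1]; n,l,s,ce=cv2.connectedComponentsWithStats(grey(np.ascontiguousarray(i)).astype(np.uint8))
    for k in range(1,n):
        w=plane(c,ce[k],.018)[0]
        if 80<s[k,4]<600 and w[0]<.85 and s[k,2]<40: print(f,ce[k].round(),s[k,4],w.round(3))
E
```

```text
(0.3, -0.3) [110. 230.]
(0.3, -0.5) [ 34. 274.]
(0.4, -0.5) [ 54. 302.]
(0.45, -0.6) [ 21. 345.]
(0.3, -0.6) [ -7. 298.]
(0.2, -0.4) [ 54. 226.]
[(0.79, [197.0, 270.0, 218.0, 285.0]), (0.69, [229.0, 245.0, 246.0, 262.0]), (0.62, [221.0, 254.0, 236.0, 270.0]), (0.56, [206.0, 259.0, 227.0, 282.0])]
s5 [  8. 120.] 167 [-0.241 -0.327  0.018]
s5 [177. 165.] 89 [ 0.227 -0.048  0.018]
s5 [238. 251.] 189 [ 0.561 -0.097  0.018]
s5 [227. 260.] 192 [ 0.565 -0.133  0.018]
s5 [323. 270.] 592 [0.736 0.023 0.018]
s5 [216. 269.] 200 [ 0.57  -0.169  0.018]
s5 [205. 278.] 195 [ 0.574 -0.203  0.018]
s5 [249. 302.] 100 [ 0.687 -0.165  0.018]
s5 [237. 397.] 568 [ 0.84  -0.319  0.018]
scene0 [  8. 120.] 171 [-0.241 -0.327  0.018]
scene0 [259. 176.] 150 [0.404 0.1   0.018]
scene0 [223. 192.] 156 [ 0.388 -0.009  0.018]
scene0 [129. 254.] 188 [ 0.399 -0.303  0.018]
scene0 [323. 270.] 591 [0.735 0.023 0.018]
scene0 [104. 292.] 214 [ 0.454 -0.401  0.018]
scene0 [249. 302.] 100 [ 0.687 -0.165  0.018]
scene0 [237. 397.] 571 [ 0.84  -0.319  0.018]
```

Exactly four modules are accounted for, all in the carrier. Closing the lid.

```bash
python3 - <<'E'
from h import *
car=np.load('car.npy'); d=np.degrees(car[2])
C=lambda x,y=0:car[:2]+R2(car[2])@[x/1000,y/1000]
O=down(d-90); hand.grip(0)
arm.move_to([*C(40),.24],O); arm.move_l([*C(155),.24],feed=.3); arm.move_l([*C(155),.092],feed=.25)
for th in (120,108,96,90,80,70,60,50,40,30,20,12,6,2,0):
    t=np.radians(th); u=np.array([-np.cos(t),np.sin(t)]); n=np.array([np.sin(t),np.cos(t)])
    if th>=90: e=np.array([47,24])+97*u+5*n; tip=e+[16,-22]
    else: e=np.array([47,24])+(92-6*(th<30))*u+5*n; tip=e+[16,-1 if th else -1.5]
    if th==90: tip[0]-=3
    if th==80: # hop from behind the edge to the face: raise along
        pass
    arm.move_l([*C(tip[0]),tip[1]/1000+.014],feed=.12)
    print(th,st()[2],end=' ')
arm.sleep(.3); print(st())
arm.move_l([*C(-20),.15],feed=.3)
hand.grip(.03)
cal,im=look(C(-30),d,z=.28,off=.07,tag='c6'); print(st())
E
```

```text
120 [ 1.6 -0.6 -0.3] 108 [ 3.2 -0.1 -1.7] 96 [ 0.4  0.6 -0.6] 90 [-0.2  0.1 -0.2] 80 [ 3.2  0.8 -0.4] 70 [ 2.2  0.6 -0.6] 60 [ 0.4  0.3 -0.1] 50 [-0.  -0.4  0.3] 40 [-0.4  0.   0.2] 30 [ 0.1 -0.9 -0.4] 20 [-0.7 -0.3 -0.4] 12 [ 0.9 -0.5  0.4] 6 [ 0.1 -0.5 -0.1] 2 [-0.5  0.  -0.4] 0 [-6.4  2.  30.1] (48.5, array([ 0.548 , -0.1321,  0.0429]), array([-6. ,  1.3, 29.3]), 0.0006)
(51.3, array([ 0.5492, -0.2022,  0.2798]), array([-0.2, -0.1, -1.2]), 0.03)
```

View pics/c6.png

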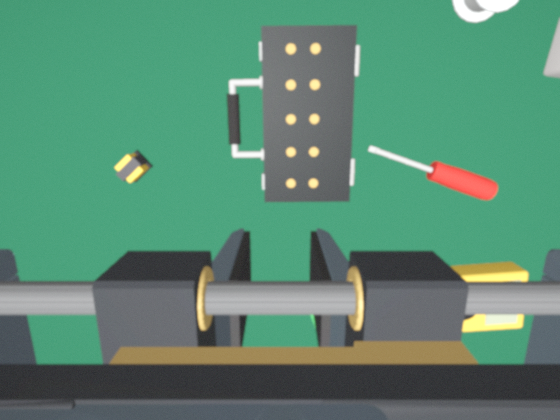

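The lid is flat shut (dark plate at columns 262–355, rows 27–201), with the handle tube at (234,119). Now I'll refine the handle, tester, well and block poses.

```bash
python3 - <<'E'
from h import *
car=np.load('car.npy')
cal=optics.get_calibration('wrist'); im=cv2.imread('pics/c6.png')[:,:,::-1].copy()
h=cv2.cvtColor(im,cv2.COLOR_RGB2HSV)
dark=(h[...,2]<85)|((h[...,1]<60)&(h[...,2]<100)); dark[210:]=0
m=comp(cv2.morphologyEx(dark.astype(np.uint8),cv2.MORPH_CLOSE,np.ones((15,15)))*1>0,(309,115))
m2=comp(dark&~m,(234,119))
m=cv2.morphologyEx(m.astype(np.uint8),cv2.MORPH_OPEN,np.ones((25,25)))>0
p,s=fit([box(-50,50,-94.5,94.5,0,29)],cal,m,car);print('lid',np.round(p,4),s)
ys,xs=np.nonzero(dark[80:160,215:245]); uv=(215+xs.mean(),80+ys.mean());print(uv,'tube',plane(cal,uv,.016)[0], 'from car',car[:2]+R2(car[2])@[-.084,0],'from lid',p[:2]+R2(p[2])@[-.084,0])
i2=np.load('w2.npy');c2=dict(np.load('w2c.npz'))
PL=[box(-90,60,-102.5,102.5,12,12.1)]
def tester(im,cal,p0):
    V=cv2.cvtColor(im,cv2.COLOR_RGB2HSV); b=((V[...,2]>190)&(V[...,1]<50)).astype(np.uint8)
    c=proj(cal,[*(p0[:2]+R2(p0[2])@[-.02,0]),.012])[0]
    m=comp(b>0,c); m=cv2.morphologyEx(m.astype(np.uint8),cv2.MORPH_CLOSE,np.ones((25,25)))>0
    p,s=fit(PL,cal,m,p0); wl=np.r_[p[:2]+R2(p[2])@[-.055,.1455],.033]; uv=proj(cal,wl)[0].round().astype(int)
    sub=(V[uv[1]-14:uv[1]+15,uv[0]-14:uv[0]+15,2]>205); ys,xs=np.nonzero(sub)
    print('tester',np.round(p,4),s,'well',wl.round(4),'seen',plane(cal,(uv[0]-14+xs.mean(),uv[1]-14+ys.mean()),.033)[0].round(4) if len(xs) else None,len(xs)); return p,m
tester(i2,c2,np.array([.565,.172,-.085]))
cal,im=look((.56,.20),-5+90,z=.30,off=.09); tp,m=tester(im,cal,np.array([.565,.172,-.085]))
k,_=cv2.findContours((render(PL,cal,tp)>.5).astype(np.uint8),0,1);o=im.copy();cv2.drawContours(o,k,-1,(255,0,255),1)
cal,im=look((.394,.228),0,z=.28,off=.11)
h=cv2.cvtColor(im,cv2.COLOR_RGB2HSV);hb=(h[...,0]>8)&(h[...,0]<22)&(h[...,1]>70)&(h[...,2]>60)
m=comp(cv2.morphologyEx(hb.astype(np.uint8),cv2.MORPH_CLOSE,np.ones((25,25)))>0,proj(cal,[.394,.228,.058])[0]);p,s=fit(BLK,cal,m,[.394,.228,-.05]);print('block',np.round(p,4),s)
k,_=cv2.findContours((render(BLK,cal,p)>.5).astype(np.uint8),0,1);cv2.drawContours(im:=im.copy(),k,-1,(255,0,255),1)
bl=(h[...,0]>95)&(h[...,0]<125)&(h[...,1]>120); bm=comp(bl,proj(cal,[.394,.228,.11])[0]);ys,xs=np.nonzero(bm);print('blue rows',ys.min(),ys.max(),xs.min(),xs.max(),'model axis',proj(cal,[[*p[:2],.063],[*p[:2],.133]]).round(1).tolist())
cv2.imwrite('pics/t7.png',np.vstack([o[:270],im[:270]])[:,:,::-1]); print(st())
E
```

```text
lid [ 0.5704 -0.1292  0.1235] 0.0
(np.float64(233.40376569037656), np.float64(118.57740585774059)) tube [ 0.48845932 -0.14021483  0.016     ] from car [ 0.48703978 -0.13954765] from lid [ 0.48703978 -0.13954765]
tester [ 0.5668  0.1737 -0.0869] 0.9731848969507587 well [0.5246 0.3234 0.033 ] seen [0.5251 0.3231 0.033 ] 70
tester [ 0.5677  0.1734 -0.082 ] 0.971922022985724 well [0.5248 0.3229 0.033 ] seen [0.525  0.3233 0.033 ] 83
block [ 0.3961  0.2293 -0.0196] 0.9545244261983435
blue rows 57 85 272 290 model axis [[281.0, 74.9], [281.3, 65.4]]
(54.6, array([0.3945, 0.1181, 0.28  ]), array([-0.7, -0.9, -0.3]), 0.0299)
```

View pics/t7.png

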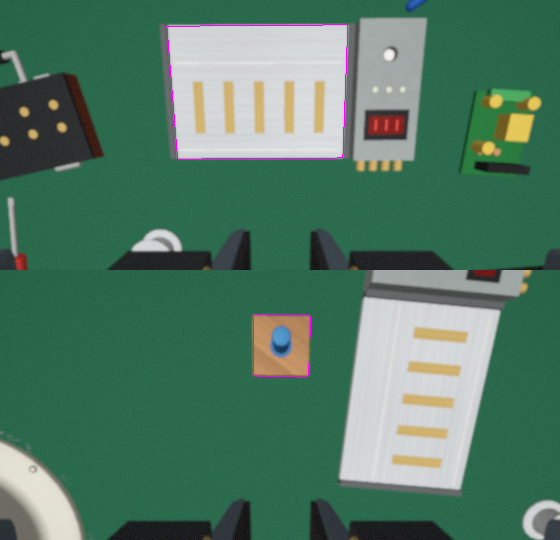

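The overlays match: the plate outline spans (167–348, 25–158), the well is at (390,54), and the block is at (281,345) with the stylus on its axis. Next I'll grip the handle, tip the carrier up and lift it.

```bash
python3 - <<'E'
from h import *
car=np.load('car.npy'); d=np.degrees(car[2]); t0=np.array([.488,-.1400])
O=down(near(d,t0)); hand.grip(.028)
arm.move_to([*t0,.10],O); arm.move_l([*t0,.0175],feed=.12); print(st()); hand.grip(0.0); print(st())
dz=.0035 # tube above TCP offset: tube .014 at TCP .0175
t0=np.array(telemetry.observe()['ee_pos'][:2])
D=lambda x:t0+R2(car[2])@[x/1000,0]
for b in (15,30,45,60,75,88):
    b=np.radians(b); x=134-134*np.cos(b)+14*np.sin(b); z=14*np.cos(b)+134*np.sin(b)
    arm.move_l([*D(x),z/1000+dz+.002],feed=.12); print(st()[2],end=' ')
arm.move_l([*D(134),.215],feed=.1); arm.sleep(.5); print(st())
c,im=snap('scene','s8'); cw,iw=snap('wrist')
cv2.imwrite('pics/s8c.png',np.hstack([cv2.resize(im[150:350,120:340],None,fx=2,fy=2),iw[:400,:350]])[:,:,::-1])
E
```

```text
(56.9, array([ 0.4884, -0.1399,  0.0181]), array([ 0.1,  0.3, -0.9]), 0.0279)
(57.3, array([ 0.4883, -0.1401,  0.018 ]), array([-1.3,  1.2,  7.8]), 0.0138)
[ 1.6  0.3 -3.1] [ 1.5 -0.6 -3.6] [-0.1 -1.  -3.5] [-1.6 -3.   3.2] [-0.1 -1.7  7.9] [ 0.3  0.1 -5.9] (61.3, array([ 0.6212, -0.1236,  0.2149]), array([ 0.3,  0.5, -6.7]), 0.0135)
```

View pics/s8c.png

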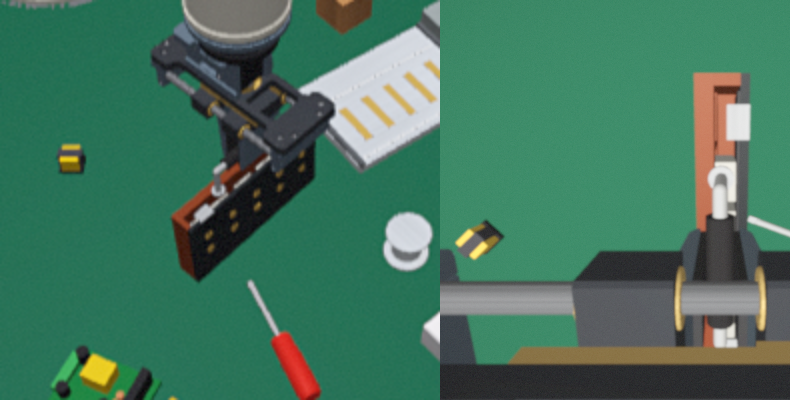

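It hangs vertically with the lid shut, facing away from the robot. Now laying it over onto the plate.

```bash
python3 - <<'E'
from h import *
T=np.array([.5673,.1736,-.0845]); dz=.004
O=down(near(np.degrees(T[2]),T[:2])); P=lambda x:T[:2]+R2(T[2])@[x/1000,0]
arm.move_l([*P(-65),.215],O,feed=.14); arm.sleep(.8); print(st())
arm.move_l([*P(-65),.156+dz],feed=.1)
arm.move_l([*P(-65),.1455+dz],feed=.04); print(st())
for b in (6,14,24,35,46,57,67,76,83,88,90):
    t=np.radians(b); x=-50-15*np.cos(t)+134*np.sin(t); z=12+134*np.cos(t)+15*np.sin(t)
    arm.move_l([*P(x),z/1000+dz],feed=.1); print(b,st()[2],end=' ')
arm.sleep(.3); print(st(), 'target',P(84))
cw,iw=snap('wrist','w9'); c,im=snap('scene','s9')
cv2.imwrite('pics/s9c.png',np.hstack([cv2.resize(im[110:260,230:410],None,fx=2.2,fy=2.2),iw[:330,:400]])[:,:,::-1])
E
```

```text
(64.7, array([0.5025, 0.1791, 0.215 ]), array([ 0. , -0. , -6.6]), 0.0131)
(65.8, array([0.5037, 0.1795, 0.1502]), array([1.1, 2.8, 4.4]), 0.013)
6 [0.4 0.9 0.1] 14 [-0.4 -1.6 10. ] 24 [ 3.7 -5.8 30.8] 35 [13.3 -6.  36.2] 46 [20.9 -8.1 32. ] 57 [5.9 0.5 3.6] 67 [ 2.5 -0.3 -0.1] 76 [ 0.4 -1.  -1.8] 83 [-0.3 -0.2 -3. ] 88 [-0.6 -0.9 -4. ] 90 [-0.5 -0.2 -2.9] (69.9, array([0.6509, 0.1665, 0.0311]), array([ 0.5, -0.4, -2.4]), 0.0133) target [0.65100029 0.16651044]
```

View pics/s9c.png

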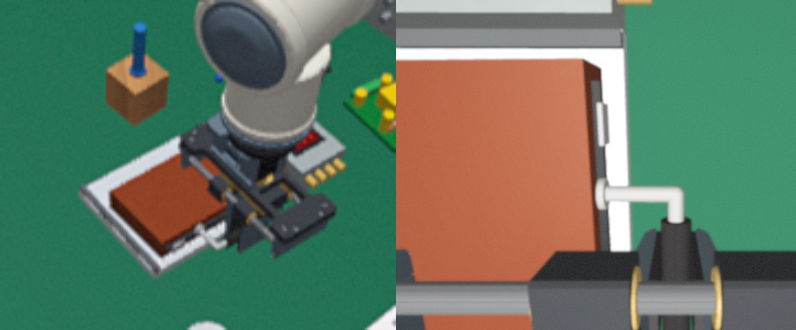

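The carrier lies base-up between the rails with its handle on the far side. I'll lower it a touch, let go and measure.

```bash
cat >> h.py <<'E'
FL=[box(-50,50,-94.5,94.5,12,41)]
def lain(cal,im,T):
    m=comp(brown(im),proj(cal,[T[0],T[1],.041])[0]); return fit(FL,cal,m,T)
E
python3 - <<'E'
from h import *
T=np.array([.5673,.1736,-.0845]); P=lambda x:T[:2]+R2(T[2])@[x/1000,0]
arm.move_l([*P(84),.0297],feed=.03); print(st()); hand.grip(.026); print(st())
arm.move_l([*P(84),.12],feed=.2)
for yaw,off in ((85,.10),(-5,.11)):
    cal,im=look((.567,.1736),yaw,z=.26,off=off); p,s=lain(cal,im,T); e=R2(-T[2])@(p[:2]-T[:2])*1000
    print('carrier',np.round(p,4),round(s,3),'err mm',e.round(1),'deg',np.degrees(p[2]-T[2]).round(2))
    cv2.imwrite(f'pics/l{yaw}.png',im[:,:,::-1])
a=cv2.imread('pics/l85.png')[:290];b=cv2.imread('pics/l-5.png')[:290];cv2.imwrite('pics/l10.png',np.vstack([a,b])); print(st())
E
```

```text
(70.3, array([0.6511, 0.1665, 0.0297]), array([ 0.1,  0. , -2.8]), 0.0129)
(70.7, array([0.6511, 0.1665, 0.0298]), array([ 0. , -0.1,  0.2]), 0.0259)
carrier [ 0.5696  0.1712 -0.0818] 0.954 err mm [ 2.5 -2.2] deg 0.15
carrier [ 0.5675  0.1755 -0.0864] 0.961 err mm [0.  1.9] deg -0.11
(74.5, array([0.5576, 0.0642, 0.2599]), array([0.1, 1.1, 0.1]), 0.026)
```

View pics/l10.png

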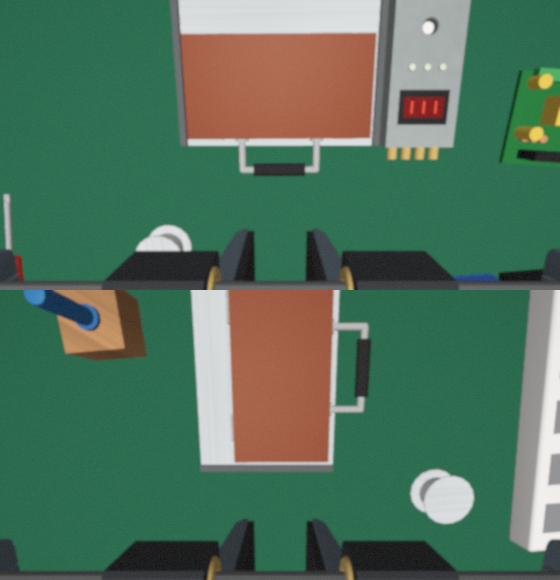

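Both views put the carrier's centre within about 2 mm of the nest and within 0.2° of square, at the noise level. Now the stylus.

```bash
python3 - <<'E'
from h import *
S=np.array([.3955,.2294]); W=np.array([.5250,.3232]); O=down(near(0,S))
hand.grip(.045); arm.move_to([*S,.19],O); arm.move_l([*S,.105],feed=.15); hand.grip(0.0); print(st())
arm.move_l([*S,.20],feed=.15); arm.sleep(.2); print(st())
cal,im=snap('wrist','st11'); f0=telemetry.observe()['force'][2]
arm.move_l([*W,.20],O,feed=.25); arm.move_l([*W,.142],feed=.15); print(st())
arm.move_l([*W,.133],feed=.03); print(st())
for z in np.arange(.132,.1215,-.001):
    arm.move_l([*W,z],feed=.02); arm.sleep(.15); s=st(); print(round(z,4),s[1][2],s[2]-[0,0,f0])
    if s[2][2]-f0>14: break
arm.sleep(.4); print(st())
E
```

```text
(77.2, array([0.3956, 0.2295, 0.1052]), array([-1. ,  0.4,  6.3]), 0.0156)
(78.2, array([0.3951, 0.2292, 0.1992]), array([-0.4,  0.1, -0.6]), 0.0156)
(79.6, array([0.5248, 0.323 , 0.1427]), array([ 0.2,  1.1, -0.4]), 0.0152)
(80.0, array([0.525 , 0.3232, 0.133 ]), array([-0.1,  0.1,  0. ]), 0.0156)
0.132 0.1321 [-0.4         0.1         0.43270466]
0.131 0.131 [0.5        0.5        0.53270466]
0.13 0.1301 [ 0.5        -0.2         2.03270466]
0.129 0.129 [ 0.8        -0.2         1.83270466]
0.128 0.128 [ 0.6        -0.4         3.33270466]
0.127 0.127 [-1.1         0.6         4.23270466]
0.126 0.1261 [0.6        0.5        4.93270466]
0.125 0.1256 [-1.1        -0.1        14.13270466]
(83.6, array([0.5253, 0.3234, 0.1256]), array([-0.5,  0. , 13.7]), 0.0155)
```

The button went in as a 4 mm spring ramp up to about 5 N, then a hard stop, so it is home. Putting the stylus back.

```bash
python3 - <<'E'
from h import *
S=np.array([.3955,.2294]); W=np.array([.5250,.3232]); O=down(near(0,S))
arm.move_l([*W,.20],feed=.2); arm.move_l([*S,.20],O,feed=.25); arm.move_l([*S,.16],feed=.15); print(st())
for z in (.14,.12,.108,.106):
    arm.move_l([*S,z],feed=.06); print(st()[1:3])
hand.grip(.045); arm.sleep(.2); arm.move_l([*S,.20],feed=.2)
arm.move_to([.40,-.1,.32],down(-30)); print(st())
c,t=snap('top'); c2,s=snap('scene')
cv2.imwrite('pics/end.png',np.vstack([cv2.resize(t[150:290,140:460],(768,336),interpolation=3)[:300],cv2.resize(s[110:260,140:460],(640,300),interpolation=3)[:, :] if 0 else cv2.resize(s[105:225,150:457],(768,300),interpolation=3)])[:,:,::-1])
E
```

```text
(85.4, array([0.396 , 0.2298, 0.1598]), array([ 0., -0., -0.]), 0.0154)
(array([0.3955, 0.2294, 0.14  ]), array([ 0. , -0.9, -0. ]))
(array([0.3954, 0.2293, 0.1199]), array([ 0.3,  0.8, -0.5]))
(array([0.3953, 0.2293, 0.1077]), array([-0. , -0.8, -0.5]))
(array([0.3955, 0.2294, 0.106 ]), array([-1.1,  0.4,  0. ]))
(89.7, array([ 0.4   , -0.0993,  0.3193]), array([-0.6, -0. , -0.4]), 0.045)
```

View pics/end.png

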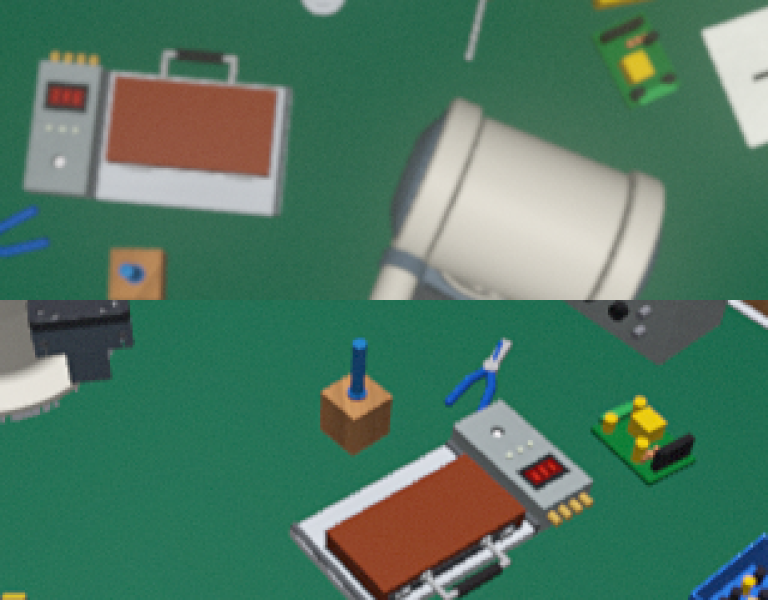

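The picture shows the carrier base-up on the plate with the stylus standing in its block. A light touch on the carrier's handle side will tell me whether it lies flat and the lid is still fully shut.

```bash
python3 - <<'E'
from h import *
T=np.array([.5673,.1736,-.0845]); hand.grip(0); O=down(near(np.degrees(T[2])+90,T[:2]))
for x in (38,-38):
    xy=T[:2]+R2(T[2])@[x/1000,0]
    arm.move_to([*xy,.12],O); arm.move_l([*xy,.062],feed=.15); arm.sleep(.2); f0=telemetry.observe()['force'][2]
    for z in np.arange(.060,.050,-.001):
        arm.move_l([*xy,z],feed=.02); s=st()
        if s[2][2]-f0>4: break
    print(x,'tip z',s[1][2]-.014,s[2]); arm.move_l([*xy,.12],feed=.2)
arm.move_to([.42,-.05,.30],down(-30))
cal,im=look((.567,.1736),-5,z=.26,off=.11); p,s=lain(cal,im,T); print(np.round(p,4),s,(R2(-T[2])@(p[:2]-T[:2])*1000).round(1))
arm.move_to([.42,-.05,.30],down(-30)); print(st())
E
```

```text
38 tip z 0.041 [-4.  -1.4 18. ]
-38 tip z 0.0412 [-1.  -0.5  5.4]
[ 0.5685  0.1755 -0.0887] 0.9610249878633497 [1. 2.]
(101.3, array([ 0.4203, -0.0503,  0.3004]), array([ 0.1,  0.1, -0.6]), 0.0005)
```

Both sides touch at 41 mm, so the carrier is flat, the lid is shut, and it hasn't moved. Handing in.

```bash
python3 -c "
from rig import arm
print(arm.sign_off())"
```

```text
the job is handed in; nothing more can be done
None
```

I handed the job in at about 101 s: the four modules are in the closed carrier, which lies lid down on the tester about 2 mm from centre (within measuring error), the start button was pressed fully home, and the stylus stands back in its block.

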